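# Look inside a lamp font with the inspection scope

### The job

The burner of the brass oil lamp is already unscrewed: lift it out of the collar and set it down upright, without dropping it, in the steel parts tray. Then draw the inspection scope straight up out of its holder and lower its thin probe through the lamp's collar without ever touching the lamp, until the black ring mark on the probe is level with the collar's rim. Finish while still holding the scope there, upright, motionless and centred in the opening; the lamp and everything else stay where they are.

Things in the scene. Friction and masses are not known exactly. Their poses are not given: they have to be found in the camera images.
- lamp: Brass finger lamp, loose, about 0.55 kg. Hollow font up to 112 mm across (widest 45 mm above the table) on an 88 mm round foot, 110 mm high to the rim of its collar. Origin: centre of the foot's underside; z up along the lamp's axis. A loop handle reaches 91 mm out along its -x, 23 to 73 mm high.
- collar_mouth (a point): Centre of the round opening at the top of the lamp's collar (the rim's plane), 110 mm above the lamp's underside. Bore 24 mm, collar 31 mm across outside and 16 mm long; below it the font opens out. The font's inner floor lies 89 mm below this point. z points up.
- burner: Brass burner, loose, 90 g, 48 mm high, in the lamp's collar at the start. From its origin (centre of underside) up: plug 21 mm across, 10 mm long (inside the collar; it stands upright on it), flange 35 mm across resting on the rim, round basket 36 mm across from 13 to 31 mm (grip here), dome. A wick wheel on a shaft, 22 mm up, sticks out along +x to 40 mm: close the fingers along y.
- tray: Stainless steel parts tray, fixed, 220 mm (its x) by 140 mm (its y), 18 mm high, walls and floor 4 mm thick. Origin: centre of the underside; the inner floor is 4 mm above it. The brass gallery ring lies in its +x half; the middle and the -x half are free.
- scope: Cordless rigid inspection scope, loose, about 160 g, upright in its holder: black round handle 30 mm across, 85 mm high, and below it a straight steel probe 8 mm across, 95 mm long. Origin: on the axis at the handle's underside (shoulder); z up along the handle. Grip the handle 35 mm or more above the origin (the lower 20 mm are inside the holder).
- scope_lens (a point): The lower end of the scope's probe, on its axis, 95 mm below the scope's origin.
- scope_mark (a point): Centre of the black ring mark (4 mm wide) on the probe, on its axis, 45 mm above the lens and 50 mm below the handle.
- holder: Fixed holder of the scope: round foot 100 mm across and 12 mm high, upright tube 43 mm across. Origin: centre of the underside. The scope's shoulder rests on a ledge 112 mm high inside the tube; its probe hangs in the tube, lens 17 mm above the table.
- holder_rim (a point): Centre of the holder tube's open top, 132 mm above the table, inner width 34 mm. The lens must rise above this height before the scope can be moved sideways (lift of 115 mm).
- gallery_ring: Bystander: brass ring 48 mm across, 10 mm high, lying in the tray's +x half. Origin: centre of the underside.
- solvent: Bystander: white plastic bottle 84 mm across, 235 mm high, standing on the left of the table. Origin: centre of the underside.
- jar: Bystander: lidded glass jar 64 mm across, 75 mm high, in the far row. Origin: centre of the underside.
- lamp_foot: Bystander: brass trumpet-shaped lamp foot, 86 mm across at the bottom, 60 mm high, in the far row. Origin: centre of the underside.
- wax_tin: Bystander: flat round wax tin, 79 mm across, 30 mm high, in the far row. Origin: centre of the underside.
- toothbrush: Bystander: toothbrush 182 mm long, 16 mm high, lying along x between the task's things, left of the middle. Origin: on its underside, near mid-length.
- scalpel: Bystander: scalpel 160 mm long, 4 mm thick, lying along x between the task's things, right of the middle. Origin: on its underside, near mid-length.
- scalpel2: Bystander: a second such scalpel, far right. Origin: on its underside, near mid-length.
There are look-alikes about, which are no part of the job. What is meant by the scope is not red, and is the smaller of those in its own colour.

How it is judged:
On the way, in this order (a step that is already met when the one before it is completed fails the run):
1. the burner stands upright in the parts tray, released and at rest (x of burner in the frame of tray between -0.095 and 0.095 m and y of burner in the frame of tray between -0.055 and 0.055 m and z of burner in the frame of tray below 0.008 m and angle between burner's own z axis and vertical below 0.12 rad and contact force between the fingers and burner below 0.05 N and linear speed of burner below 0.02 m/s), for 0.2 s.
2. the probe's lens has entered the lamp's collar (z of scope_lens in the frame of collar_mouth below -0.005 m and horizontal distance between scope_lens and collar_mouth below 0.01 m), for 0.1 s.
At the end, for the whole second after the job is handed in: Burner upright and released on the tray floor. Scope held in the fingers, at rest, clear of the lamp, within 4 degrees of upright; its mark within 7 mm of the rim's height and 4 mm of the bore's axis, its lens within 6 mm of that axis. Lamp upright, moved less than 15 mm (all of step 1 and z of scope_mark in the frame of collar_mouth between -0.007 and 0.007 m and horizontal distance between scope_mark and collar_mouth below 0.004 m and horizontal distance between scope_lens and collar_mouth below 0.006 m and angle between scope's own z axis and vertical below 0.07 rad and linear speed of scope below 0.015 m/s and angular speed of scope below 0.15 rad/s and contact force between the fingers and scope above 1 N and contact force between scope and lamp below 0.1 N and distance of lamp from where it was at the start of the episode below 0.015 m and angle between lamp's own z axis and vertical below 0.04 rad); the arm keeps its last pose, push and grip.
It fails at once if the scope touches the lamp (contact force between scope and lamp above 0.2 N).
It fails at once if the burner is dropped: let go more than 20 mm above the tray's floor, away from the lamp (contact force between the fingers and burner below 0.01 N and height (world z) of burner above 0.024 m and horizontal distance between burner and collar_mouth above 0.05 m).
It fails at once if the lamp is shoved more than 20 mm or tipped over (distance of lamp from where it was at the start of the episode above 0.02 m or angle between lamp's own z axis and vertical above 0.2 rad).
It fails at once if another thing on the table is shifted more than 25 mm (distance of any of solvent, jar, lamp_foot, wax_tin, toothbrush, scalpel, scalpel2, gallery_ring from where it was at the start of the episode above 0.025 m).
It also fails if it takes over 67 s, if anything falls off the work surface, if the arm or the gripper's body presses on something with over 40 N, if the wrist force passes 120 N, or if a joint passes its speed limit or range.

### The arm

A 6-joint arm with a two-finger parallel gripper is mounted at the origin on the work surface. World frame = base frame: x ahead of the robot, y to its left, z up, the work surface at z = 0. Lengths are in m, angles in rad, forces in N, time in s.
With the tool pointing down it reaches from about 0.275 to 0.75 m from the base axis. Payload 10.2 kg.
Tool frame: the origin (TCP) lies on the centre line of the jaws, within the pads' length; the fingertips stand 17 mm ahead of it and the grasp point (between the pads) lies 2 mm behind it; z points along the fingers, y is the line along which they close (so a half turn about z gives the same grasp; the last joint's range is limited). The gripper opens to 88 mm and grips with 3 to 60 N. Pads are 18 mm wide; open, the fingers measure 123 mm over their backs; the gripper's body (75 mm by 187 mm) begins 45 mm behind the grasp point.
Start: joints at [0.945, 0.313, 1.498, -0, 1.331, -0.223], TCP at [0.206, 0.483, 0.256] pointing down, gripper open.
Joint ranges: [-2.94, 2.94], [-0.97, 2.17], [0.19, 2.56], [-1.23, 4.37], [0.02, 3.11], [-2.88, 2.88]. Speed limits (rad/s): [2.39, 2.39, 3.01, 3.14, 3.14, 3.14].

### API

Orientations are given as a rotation vector (axis times angle).
In Python, from station import telemetry, viewer, arm gives the robot as it stands.
- The arm moves only by the tool drive_tool, never from a script. Its argument "plan" is a list of rows, each a list of 7 numbers: the finger opening in mm, from 0 to 88.1, then the shift along the tool's x, y, z in units of 25 mm (1.0 is 25 mm), then the turn, a rotation vector about the tool's x, y, z in units of 10 degrees (1.0 is 10 degrees). In form: [[gripper, tx, ty, tz, wx, wy, wz], ...]. A call has 1 to 20 rows; each row shifts and turns the commanded pose from where the row before left it, along the tool's axes as they then stand; what a row does not reach is not made up. A row lasts 1/8 s, in which the tool goes at most 62.5 mm and 10.7 degrees, less where a joint would pass 70% of its speed; a pose out of reach is approached as far as the arm can. A call is refused whole if a number of a shift passes 1 or a number of a turn 1, either way. A call with a gripper value outside its range is refused whole. The fingers move at their own pace and stop on an object; the grip force is fixed at half the most. Time passes only in rows, so rows that do not move let the fingers close. It gives the time, the measured TCP pose, the force, the opening and the grip force at its end, in the units of the state.
- telemetry.read_state(): the state, without advancing time (a new reading comes with each control period).
- viewer.read_camera(name): name is "scene" or "top"; returns the picture (400x640x3 uint8, red, green, blue); there is no depth.
- viewer.camera_info(name): a dict with "fx", "fy", "cx", "cy" (pixels), "k1" (the pictures are not rectified: a ray, as slopes to the right and down, at radius r is drawn at 1 + k1 r^2 times it, then the intrinsics apply), "cam_to_world" (4x4, takes a point from camera to world coordinates). Camera axes: x right, y down, z forward; pixel columns grow to the right and rows downward; lengths in m; the calibration is good to about 2 mm. A picture is of the moment at which its call begins. camera_info takes no time and is no camera call.
- arm.finish_job(): hands the job in; it is judged then, once.
The state is a dict: "time_s": time; "qpos": joint angles; "joint_velocities": joint speeds; "joint_torque": joint torques, N m; "tcp_pos": TCP position; "tool_rot": TCP orientation; "contact_force": force on the tool from outside, world axes, zero at the start; "wrist_torque": the same for the moment, N m; "gripper_width": finger opening in m; "grasp_force": force on a finger pad.
Only numpy, scipy, OpenCV 4.12 (cv2) and the standard library are available. Lean on these libraries where they do the work, as an engineer would, in place of code of your own. Each camera call takes 0.05 s, during which the arm holds its last target. There are 200 camera calls.

## Working session

There is one attempt and no reset: what is moved stays moved. The work goes in short steps, Python scripts to look and compute and a tool call to move; the robot and the scene stay as the last step left them, time stands still between calls to the robot, and variables do not carry over. Pictures are saved under pics/ and viewed, at most 10 in all, crops included, and the job is handed in when it is done.

Besides the shell and the picture viewer there is one more tool, called after "Call:" as name(argument=value, ...), one argument or row to a line, values as JSON. drive_tool: Moves the arm, as the interface text tells. Its arguments: {"type":"object","properties":{"plan":{"type":"array"}},"required":["plan"]}

```bash
mkdir -p pics && cat > h.py <<'E'
import numpy as np, cv2
from station import telemetry, viewer, arm
def snap(n,f=None):
    im=viewer.read_camera(n)
    if f: cv2.imwrite('pics/'+f,im[:,:,::-1])
    return im
def ray(n,u,v):
    c=viewer.camera_info(n); T=np.array(c['cam_to_world'])
    K=np.array([[c['fx'],0,c['cx']],[0,c['fy'],c['cy']],[0,0,1.]])
    p=cv2.undistortPoints(np.array([[[u,v]]],float),K,np.array([c['k1'],0,0,0.]))[0,0]
    d=T[:3,:3]@np.array([p[0],p[1],1]); return T[:3,3],d/np.linalg.norm(d)
def onz(n,u,v,z):
    o,d=ray(n,u,v); return o+d*(z-o[2])/d[2]
def proj(n,P):
    c=viewer.camera_info(n); T=np.array(c['cam_to_world'])
    p=T[:3,:3].T@(np.array(P)-T[:3,3]); x,y=p[:2]/p[2]; s=1+c['k1']*(x*x+y*y)
    return np.array([c['fx']*x*s+c['cx'],c['fy']*y*s+c['cy']])
def tri(*obs):
    A=np.zeros((3,3));b=np.zeros(3)
    for n,u,v in obs:
        o,d=ray(n,u,v);M=np.eye(3)-np.outer(d,d);A+=M;b+=M@o
    return np.linalg.solve(A,b)
E
python3 - <<'E'
from h import *
a=snap('scene','s0.png');b=snap('top','t0.png')
for n in('scene','top'):
    c=viewer.camera_info(n);print(n,{k:np.round(v,3).tolist() for k,v in c.items()})
s=telemetry.read_state();print(s)
E
```

```text
scene {'fx': 475.431, 'fy': 475.431, 'cx': 324.2, 'cy': 199.372, 'k1': -0.0, 'cam_to_world': [[-0.734, 0.401, -0.548, 1.375], [0.679, 0.418, -0.603, 0.862], [-0.013, -0.815, -0.58, 0.95], [0.0, 0.0, 0.0, 1.0]]}
top {'fx': 430.442, 'fy': 430.442, 'cx': 318.504, 'cy': 199.123, 'k1': 0.022, 'cam_to_world': [[-0.029, -0.998, 0.049, 0.532], [-1.0, 0.029, 0.005, -0.013], [-0.007, -0.049, -0.999, 1.339], [0.0, 0.0, 0.0, 1.0]]}
{'time_s': 0.1, 'qpos': array([ 9.44549194e-01,  3.13363348e-01,  1.49830937e+00,  7.02485115e-06,
        1.33099977e+00, -2.23416020e-01]), 'joint_velocities': array([-0.00032676, -0.00068806, -0.00146568, -0.00055058, -0.00051361,
       -0.00072473]), 'joint_torque': array([ 1.29812815e-03, -4.02812111e+01, -2.52646673e+01,  6.94685010e-02,
        3.42258916e-02, -3.65493167e-05]), 'tcp_pos': array([0.20571905, 0.48281512, 0.25525348]), 'tool_rot': array([-6.28408152e-01, -3.07764031e+00,  1.54078350e-03]), 'contact_force': array([-0.33814667,  0.44852633, -0.09429504]), 'wrist_torque': array([-0.04752556, -0.00299524, -0.00097064]), 'grasp_force': 0.0, 'gripper_width': 0.08800178218690931}
```

View pics/s0.png

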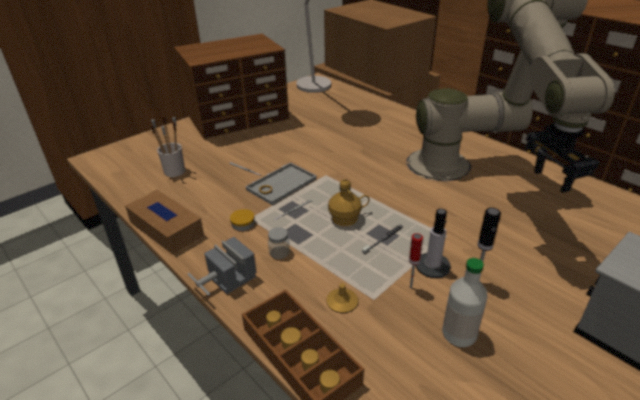

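View pics/t0.png

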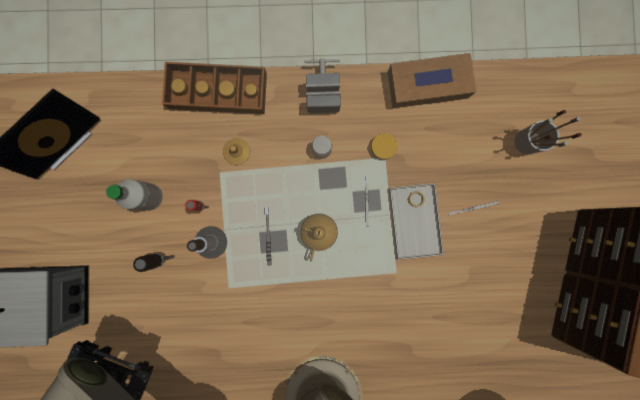

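The scene view shows the lamp with its burner at (345,195) and the tray at (282,183). The top view shows them at (318,232) and (415,222). There are three things that could be taken for the scope:
- **Black-handled, in the grey holder:** scene (440,222), top (195,245).
- **Red-handled:** scene (415,248), top (193,207).
- **Larger black-handled, on its own probe:** scene (490,228), top (148,262).

By the description it is the first: not red, the smaller of the black ones, and in the holder. I'll check that in a close crop.

```bash
python3 - <<'E'
from h import *
a=cv2.imread('pics/s0.png');b=cv2.imread('pics/t0.png')
r=lambda im,x,y,w,h,s:cv2.resize(im[y:y+h,x:x+w],None,fx=s,fy=s,interpolation=cv2.INTER_CUBIC)
out=np.vstack([np.hstack([r(a,400,200,100,75,4),r(b,125,195,100,75,4)]),np.hstack([r(a,310,165,80,60,5),r(b,285,205,80,60,5)])])
cv2.imwrite('pics/c0.png',out)
E
```

```text
(no output)
```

View pics/c0.png

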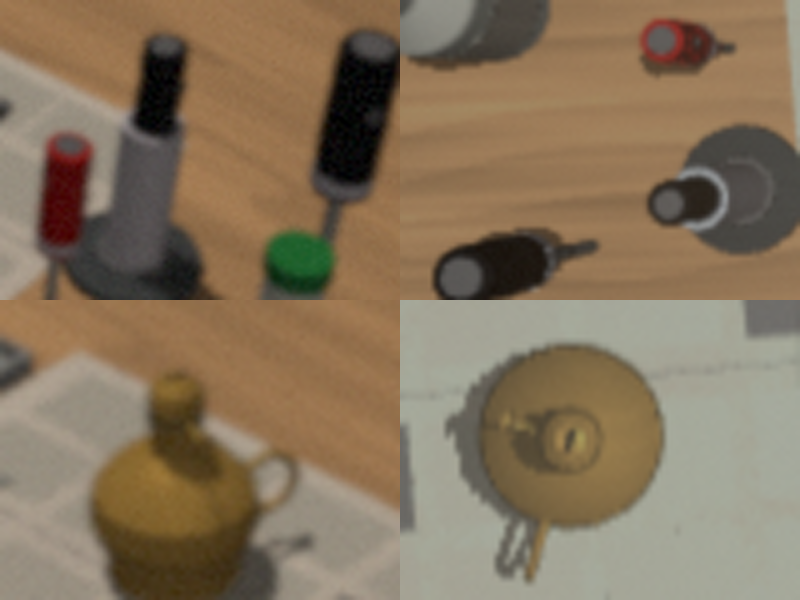

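The crop confirms it: the black scope sits in the holder, and its grey end disc is at scene (441,212) and top (192.5,246). The burner's wick wheel points left and slightly up in the top view, from (319,233) towards (306,229). Next I measure.

```bash
python3 - <<'E'
from h import *
S=snap('scene');T=snap('top')
for _ in range(5): pass
def blobs(im,m,box,nm,mina=12):
    x,y,w,h=box; mm=np.zeros(m.shape,np.uint8); mm[y:y+h,x:x+w]=m[y:y+h,x:x+w]
    cs,_=cv2.findContours(mm,cv2.RETR_EXTERNAL,cv2.CHAIN_APPROX_NONE)
    r=[]
    for c in cs:
        M=cv2.moments(c)
        if cv2.contourArea(c)>=mina:
            (u,v),R=cv2.minEnclosingCircle(c); e=cv2.fitEllipse(c) if len(c)>5 else None
            print(nm,'cent',round(M['m10']/M['m00'],2),round(M['m01']/M['m00'],2),'area',cv2.contourArea(c),'bb',cv2.boundingRect(c),'ell',np.round(np.hstack(e[:2]),2),round(e[2]))
hs=lambda im:cv2.cvtColor(im,cv2.COLOR_RGB2HSV).astype(int)
s,t=hs(S),hs(T)
# scope end discs: grey amid black
g=lambda h,lo,hi:((h[...,2]>lo)&(h[...,2]<hi)&(h[...,1]<70)).astype(np.uint8)
print('V scene',s[205:222,441,2],'V top row246',t[246,185:212,2])
blobs(S,g(s,60,140),(432,205,18,12),'endS',8); blobs(T,g(t,60,140),(186,238,12,16),'endT',8)
blobs(T,g(t,140,256),(190,230,25,30),'rimT',5)
br=lambda h:((h[...,0]>12)&(h[...,0]<30)&(h[...,1]>110)).astype(np.uint8)
blobs(T,br(t),(285,205,70,60),'brassT',100); blobs(S,br(s),(322,175,35,60),'brassS',100)
m=((t[...,1]<60)&(t[...,2]>60)).astype(np.uint8)
print('top trayrow222',[tuple(x) for x in T[222,384:446]][::2])
print('scene burner rows'); 
b=br(s)
for v in range(176,200): 
    c=np.flatnonzero(b[v,325:370])+325; print(v,c.min() if len(c) else 0,c.max() if len(c) else 0,end=' | ')
E
```

```text
V scene [146 144 132 110  88  83  83  75  53  31  12  10  11   8   3  16   9] V top row246 [137 118  66  68  91  97  96  95  98  94  79  50  45  42  42  41  43  42
  49  78 128 130  88  80  80  80  80]
endS cent 440.96 210.6 area 15.5 bb (438, 209, 7, 4) ell [440.96 210.59   3.26   6.69] 97
endT cent 191.51 245.61 area 40.5 bb (188, 242, 8, 8) ell [191.5  245.62   7.05   7.58] 50
brassT cent 319.59 231.95 area 843.5 bb (303, 215, 34, 40) ell [319.32 232.52  31.6   36.17] 17
brassS cent 344.18 201.67 area 1019.0 bb (329, 175, 28, 51) ell [343.45 199.86  29.1   56.01] 178
top trayrow222 [(np.uint8(165), np.uint8(167), np.uint8(151)), (np.uint8(166), np.uint8(166), np.uint8(151)), (np.uint8(165), np.uint8(167), np.uint8(152)), (np.uint8(159), np.uint8(160), np.uint8(146)), (np.uint8(91), np.uint8(80), np.uint8(66)), (np.uint8(150), np.uint8(152), np.uint8(145)), (np.uint8(161), np.uint8(160), np.uint8(152)), (np.uint8(159), np.uint8(158), np.uint8(149)), (np.uint8(155), np.uint8(154), np.uint8(147)), (np.uint8(158), np.uint8(158), np.uint8(150)), (np.uint8(157), np.uint8(157), np.uint8(
[... 595 characters left out ...]
(159), np.uint8(149)), (np.uint8(158), np.uint8(157), np.uint8(149)), (np.uint8(159), np.uint8(159), np.uint8(149)), (np.uint8(109), np.uint8(107), np.uint8(100)), (np.uint8(89), np.uint8(85), np.uint8(77)), (np.uint8(152), np.uint8(128), np.uint8(102)), (np.uint8(156), np.uint8(124), np.uint8(90)), (np.uint8(157), np.uint8(125), np.uint8(92))]
scene burner rows
176 331 369 | 177 333 369 | 178 335 369 | 179 337 369 | 180 339 369 | 181 340 369 | 182 340 369 | 183 340 369 | 184 340 369 | 185 341 369 | 186 341 369 | 187 341 369 | 188 341 369 | 189 341 369 | 190 341 369 | 191 341 369 | 192 340 369 | 193 337 369 | 194 336 369 | 195 334 369 | 196 333 369 | 197 332 357 | 198 331 359 | 199 330 359 |
```

```bash
python3 - <<'E'
from h import *
S=cv2.imread('pics/s0.png')[:,:,::-1];T=cv2.imread('pics/t0.png')[:,:,::-1]
hs=lambda im:cv2.cvtColor(np.ascontiguousarray(im),cv2.COLOR_RGB2HSV).astype(int)
s,t=hs(S),hs(T)
print('scope top',tri(('scene',441,211.3),('top',191.6,245.6)))
b=((t[...,0]>12)&(t[...,0]<30)&(t[...,1]>105)).astype(np.uint8); m=np.zeros_like(b); m[205:265,290:350]=b[205:265,290:350]
m=cv2.morphologyEx(m,cv2.MORPH_CLOSE,np.ones((5,5)));m=cv2.morphologyEx(m,cv2.MORPH_OPEN,cv2.getStructuringElement(cv2.MORPH_ELLIPSE,(11,11)))
c=max(cv2.findContours(m,0,1)[0],key=cv2.contourArea);e=cv2.fitEllipse(c);print('font top',e, onz('top',*e[0],.047))
# burner: apex circle (top 319.4,233): candidates heights; scene dome centre
for z in(.135,.158):print('burner',z,onz('top',319.3,232.9,z))
L=onz('top',*e[0],.047)
for z in(.11,.122,.131,.158):print(z,'scene',proj('scene',[L[0],L[1],z]),'top',proj('top',[L[0],L[1],z]))
print('wick',onz('top',306,229.4,.122))
# scene width rows of burner, sharp contrast
for v in range(178,198,2):print(v,s[v,334:362,1].tolist())
# tray in top
m=((t[...,1]<45)&(t[...,2]>80)).astype(np.uint8);mm=np.zeros_like(m);mm[178:265,388:450]=m[178:265,388:450]
mm[:, :390]=0
mm=cv2.morphologyEx(mm,cv2.MORPH_CLOSE,np.ones((5,5)))
c=max(cv2.findContours(mm,0,1)[0],key=cv2.contourArea);r=cv2.minAreaRect(c);print('tray',r,onz('top',*r[0],.018));print([np.round(onz('top',*p,.018),3).tolist() for p in cv2.boxPoints(r)])
m=((t[...,0]>12)&(t[...,0]<30)&(t[...,1]>90)).astype(np.uint8)
mm=np.zeros_like(m);mm[185:212,404:428]=m[185:212,404:428];M=cv2.moments(mm);print('ring',onz('top',M['m10']/M['m00'],M['m01']/M['m00'],.01))
E
```

```text
scope top [0.47625392 0.33040654 0.19635608]
font top ((320.5273742675781, 231.6053466796875), (30.682165145874023, 34.9594841003418), 170.9263153076172) [ 0.4982964  -0.00981184  0.047     ]
burner 0.135 [ 0.49711195 -0.00653011  0.135     ]
burner 0.158 [ 0.49778469 -0.00666178  0.158     ]
0.11 scene [344.09104486 189.18022654] top [320.48251864 232.19115107]
0.122 scene [344.13432155 186.00377671] top [320.47344754 232.30961823]
0.131 scene [344.16704548 183.60185716] top [320.46652579 232.4000152 ]
0.158 scene [344.26661328 176.29347919] top [320.4451268  232.67948378]
wick [0.50765275 0.03077447 0.122     ]
178 [106, 114, 119, 124, 127, 123, 125, 129, 124, 129, 134, 129, 127, 130, 125, 127, 125, 126, 123, 124, 126, 127, 127, 125, 123, 123, 122, 124]
180 [52, 64, 77, 87, 103, 117, 129, 140, 143, 155, 153, 156, 155, 144, 143, 133, 126, 124, 122, 123, 123, 124, 127, 123, 126, 123, 125, 123]
182 [43, 42, 46, 47, 60, 78, 117, 157, 162, 163, 159, 170, 165, 169, 165, 150, 135, 128, 126, 128, 127, 126, 125, 126, 126, 123, 124, 124]
184 [39, 41, 37, 42, 50, 69, 110, 162, 161, 169, 159, 
[... 474 characters left out ...]
12, 121, 127]
192 [40, 48, 56, 73, 91, 112, 129, 176, 172, 169, 185, 165, 162, 180, 159, 159, 135, 109, 77, 56, 51, 45, 48, 48, 54, 62, 72, 88]
194 [84, 107, 138, 150, 170, 165, 161, 169, 178, 164, 169, 159, 181, 162, 153, 170, 157, 161, 146, 123, 94, 71, 48, 44, 44, 44, 46, 56]
196 [153, 160, 166, 167, 166, 163, 164, 170, 171, 165, 176, 166, 167, 172, 169, 176, 162, 166, 179, 168, 155, 139, 102, 78, 60, 61, 73, 87]
tray ((412.6054992675781, 223.75205993652344), (76.3675537109375, 53.38924026489258), 83.9909896850586) [ 0.51349424 -0.29177169  0.018     ]
[[0.624, -0.203, 0.018], [0.636, -0.366, 0.018], [0.404, -0.38, 0.018], [0.392, -0.218, 0.018]]
ring [ 0.59359851 -0.30511659  0.01      ]
```

```bash
python3 - <<'E'
from h import *
from scipy.spatial.transform import Rotation as R
T=cv2.imread('pics/t0.png')
print('burner apex',tri(('scene',344.8,178.5),('top',319.3,232.9)))
print('red',tri(('scene',417.2,236.3),('top',190.3,205.2)),'bigblack',tri(('scene',492.3,211.5),('top',140,264.3)))
print('solvent cap',tri(('scene',474.5,266),('top',114.5,192.5)))
for p in [(390,188),(436,184),(441,255),(396,259),(415.7,221.5)]: print(np.round(onz('top',*p,.018),3))
s=telemetry.read_state();M=R.from_rotvec(s['tool_rot']).as_matrix();print(M.round(3))
cv2.imwrite('pics/c1.png',cv2.resize(T[175:270,380:450],None,fx=6,fy=6,interpolation=cv2.INTER_CUBIC))
E
```

```text
burner apex [ 0.49795031 -0.00698103  0.15108389]
red [0.58379823 0.33838628 0.17768773] bigblack [0.43533009 0.44826667 0.23861595]
solvent cap [0.62058339 0.51931638 0.22392593]
[ 0.625 -0.227  0.018]
[ 0.633 -0.368  0.018]
[ 0.416 -0.374  0.018]
[ 0.408 -0.237  0.018]
[ 0.52  -0.301  0.018]
[[-0.92   0.392 -0.   ]
 [ 0.392  0.92  -0.001]
 [ 0.    -0.001 -1.   ]]
```

View pics/c1.png

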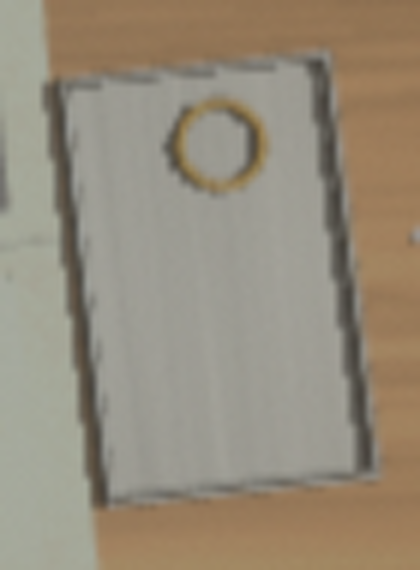

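The tray's corners in the full top picture are about (389,189), (435,184), (443,254) and (397,259), and the ring is at (416,199). Its lower half, which is the -x side, is free. I'll place the burner at about (0.478, -0.303). First I move above the lamp.

Call:
drive_tool(
  plan=[
    [88, -0.92, -0.67, -0.15, 0, 0, 0],
    [88, -0.92, -0.67, -0.15, 0, 0, 0],
    [88, -0.92, -0.67, -0.15, 0, 0, 0],
    [88, -0.92, -0.67, -0.15, 0, 0, 0],
    [88, -0.92, -0.67, -0.15, 0, 0, 0],
    [88, -0.92, -0.67, -0.15, 0, 0, 0],
    [88, -0.92, -0.67, -0.15, 0, 0, 0],
    [88, -0.92, -0.67, -0.15, 0, 0, 0],
    [88, -0.92, -0.67, -0.15, 0, 0, 0],
    [88, -0.92, -0.67, -0.15, 0, 0, 0],
    [88, -0.92, -0.67, 0, 0, 0, 0],
    [88, -0.92, -0.67, 0, 0, 0, 0],
    [88, -0.92, -0.67, 0, 0, 0, 0],
    [88, -0.92, -0.67, 0, 0, 0, 0],
    [88, -0.92, -0.67, 0, 0, 0, 0],
    [88, -0.92, -0.67, 0, 0, 0, 0],
    [88, -0.92, -0.67, 0, 0, 0, 0],
    [88, -0.92, -0.67, 0, 0, 0, 0],
    [88, -0.92, -0.67, 0, 0, 0, 0],
    [88, -0.92, -0.67, 0, 0, 0, 0],
  ],
)

```text
time_s: 2.7
tcp_pos: [0.498, -0.0064, 0.2931]
tool_rot: [-0.628, -3.078, -0.0]
contact_force: [0.2, 0.0, 0.2]
gripper_width: 0.0879
grasp_force: 0.0
```

Call:
drive_tool(
  plan=[
    [88, 0, 0, 0, 0, 0, 0.9],
    [88, 0, 0, 0, 0, 0, 0.9],
    [88, 0, 0, 0, 0, 0, 0.9],
    [88, 0, 0, 0, 0, 0, 0.9],
    [88, 0, 0, 0, 0, 0, 0.9],
    [88, 0, 0, 0, 0, 0, 0.9],
    [88, 0, 0, 0, 0, 0, 0.9],
    [88, 0, 0, 0, 0, 0, 0.9],
    [88, 0, 0, 0, 0, 0, 0.9],
    [88, 0, 0, 0, 0, 0, 0.1],
    [88, 0, 0, 0, 0, 0, 0],
    [88, 0, 0, 0, 0, 0, 0],
  ],
)

```text
time_s: 4.2
tcp_pos: [0.4977, -0.0055, 0.2932]
tool_rot: [-2.492, -1.913, 0.0]
contact_force: [0.2, -0.4, 0.3]
gripper_width: 0.0879
grasp_force: 0.0
```

```bash
cat >> h.py <<'E'
from scipy.spatial.transform import Rotation as R
def go(target):
    s=telemetry.read_state();M=R.from_rotvec(s['tool_rot']).as_matrix()
    print('t',round(s['time_s'],2),'tcp',s['tcp_pos'].round(4),'q',s['qpos'].round(2),'w',round(s['gripper_width'],4),'F',round(s['grasp_force'],1),s['contact_force'].round(1))
    print('R',M.round(3).tolist(),'yaw_y',round(np.degrees(np.arctan2(M[1,1],M[0,1])),2))
    print('need units',(M.T@(np.array(target)-s['tcp_pos'])/.025).round(2))
E
python3 -c "
from h import *
go([.4975,-.0067,.122])"
```

```text
t 4.2 tcp [ 0.4977 -0.0055  0.2932] q [-0.25  0.23  1.51  0.    1.4   0.01] w 0.0879 F 0.0 [ 0.2 -0.4  0.3]
R [[0.258, 0.966, -0.0], [0.966, -0.258, 0.0], [0.0, -0.0, -1.0]] yaw_y -14.98
need units [-0.05  0.01  6.85]
```

Call:
drive_tool(
  plan=[
    [88, -0.05, 0, 0.8, 0, 0, 0],
    [88, 0, 0, 0.8, 0, 0, 0],
    [88, 0, 0, 0.8, 0, 0, 0],
    [88, 0, 0, 0.8, 0, 0, 0],
    [88, 0, 0, 0.8, 0, 0, 0],
    [88, 0, 0, 0.8, 0, 0, 0],
    [88, 0, 0, 0.7, 0, 0, 0],
    [88, 0, 0, 0.6, 0, 0, 0],
    [88, 0, 0, 0.5, 0, 0, 0],
    [88, 0, 0, 0.25, 0, 0, 0],
    [88, 0, 0, 0, 0, 0, 0],
  ],
)

```text
time_s: 5.58
tcp_pos: [0.4974, -0.0067, 0.1218]
tool_rot: [-2.493, -1.911, 0.0]
contact_force: [-0.4, 0.4, 0.8]
gripper_width: 0.088
grasp_force: 0.0
```

```bash
python3 - <<'E'
from h import *
go([.4975,-.0067,.122])
a=snap('scene')[150:240,290:400];b=snap('top')[190:280,260:370]
cv2.imwrite('pics/g1.png',cv2.resize(np.hstack([a,b]),None,fx=3.6,fy=3.6,interpolation=cv2.INTER_CUBIC)[:,:,::-1])
E
```

```text
t 5.58 tcp [ 0.4974 -0.0067  0.1218] q [-0.25  0.41  1.75 -0.    0.99  0.01] w 0.088 F 0.0 [-0.4  0.4  0.8]
R [[0.26, 0.966, -0.0], [0.966, -0.26, 0.0], [-0.0, -0.0, -1.0]] yaw_y -15.07
need units [ 0.    0.   -0.01]
```

View pics/g1.png

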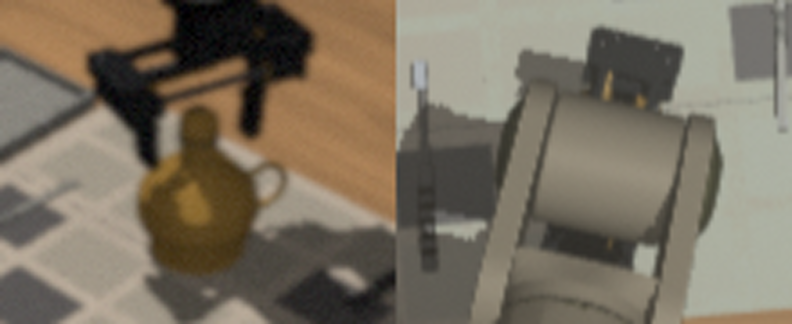

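The picture shows the burner at crop (200,130), midway between the finger at (148,130) and the other at (255,110). The fingertips are above the font. I'll close and lift.

Call:
drive_tool(
  plan=[
    [60, 0, 0, 0, 0, 0, 0],
    [44, 0, 0, 0, 0, 0, 0],
    [38, 0, 0, 0, 0, 0, 0],
    [30, 0, 0, 0, 0, 0, 0],
    [30, 0, 0, 0, 0, 0, 0],
    [30, 0, 0, 0, 0, 0, 0],
    [30, 0, 0, 0, 0, 0, 0],
  ],
)

```text
time_s: 6.55
tcp_pos: [0.4976, -0.0068, 0.1221]
tool_rot: [2.493, 1.91, 0.001]
contact_force: [2.0, -0.6, -0.3]
gripper_width: 0.035
grasp_force: 30.0
```

Call:
drive_tool(
  plan=[
    [30, 0, 0, -0.1, 0, 0, 0],
    [30, 0, 0, -0.2, 0, 0, 0],
    [30, 0, 0, -0.3, 0, 0, 0],
    [30, 0, 0, -0.4, 0, 0, 0],
    [30, 0, 0, -0.5, 0, 0, 0],
    [30, 0, 0, -0.5, 0, 0, 0],
    [30, 0, 0, -0.5, 0, 0, 0],
    [30, 0, 0, -0.3, 0, 0, 0],
    [30, 0, 0, -0.2, 0, 0, 0],
    [30, 0, 0, 0, 0, 0, 0],
  ],
)

```text
time_s: 7.8
tcp_pos: [0.4974, -0.0067, 0.1971]
tool_rot: [2.494, 1.911, 0.0]
contact_force: [0.4, -0.0, -1.4]
gripper_width: 0.035
grasp_force: 30.0
```

```bash
python3 - <<'E'
from h import *
go([.478,-.303,.15])
a=snap('scene')[120:240,290:400];b=snap('top')[190:310,260:370]
cv2.imwrite('pics/g2.png',cv2.resize(np.hstack([a,b]),None,fx=3.6,fy=3.6,interpolation=cv2.INTER_CUBIC)[:,:,::-1])
E
```

```text
t 7.8 tcp [ 0.4974 -0.0067  0.1971] q [-0.25  0.31  1.67  0.    1.17  0.01] w 0.035 F 30.0 [ 0.4 -0.  -1.4]
R [[0.26, 0.966, 0.0], [0.966, -0.26, -0.0], [0.0, 0.0, -1.0]] yaw_y -15.08
need units [-11.64   2.33   1.88]
```

View pics/g2.png

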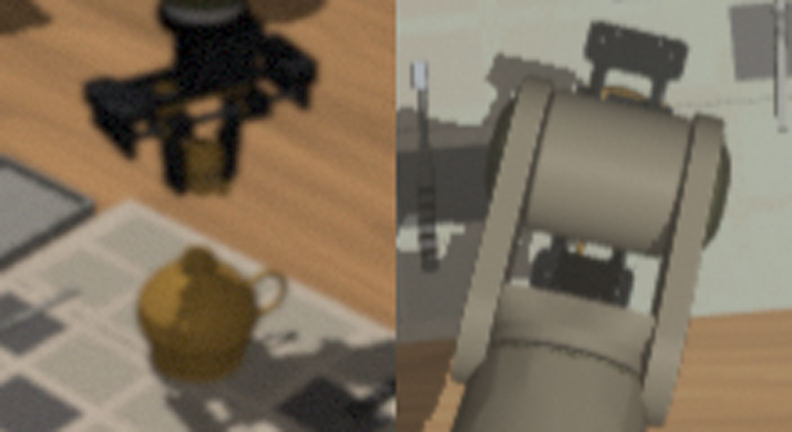

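The burner is in the fingers at crop (205,165), and the lamp is standing with its open collar at (202,255). Now to the tray.

Call:
drive_tool(
  plan=[
    [30, -0.5, 0.1, 0, 0, 0, 0],
    [30, -0.9, 0.18, 0, 0, 0, 0],
    [30, -0.95, 0.19, 0, 0, 0, 0],
    [30, -0.95, 0.19, 0, 0, 0, 0],
    [30, -0.95, 0.19, 0, 0, 0, 0],
    [30, -0.95, 0.19, 0, 0, 0, 0],
    [30, -0.95, 0.19, 0, 0, 0, 0],
    [30, -0.95, 0.19, 0, 0, 0, 0],
    [30, -0.95, 0.19, 0, 0, 0, 0],
    [30, -0.95, 0.19, 0, 0, 0, 0],
    [30, -0.95, 0.19, 0, 0, 0, 0],
    [30, -0.9, 0.18, 0, 0, 0, 0],
    [30, -0.5, 0.1, 0, 0, 0, 0],
    [30, -0.29, 0.06, 0, 0, 0, 0],
    [30, 0, 0, 0.6, 0, 0, 0],
    [30, 0, 0, 0.9, 0, 0, 0],
    [30, 0, 0, 0.9, 0, 0, 0],
    [30, 0, 0, 0.9, 0, 0, 0],
    [30, 0, 0, 0.6, 0, 0, 0],
    [30, 0, 0, 0, 0, 0, 0],
  ],
)

```text
time_s: 10.4
tcp_pos: [0.4776, -0.3022, 0.0984]
tool_rot: [-2.492, -1.91, 0.0]
contact_force: [-0.0, -0.0, -1.2]
gripper_width: 0.0349
grasp_force: 30.0
```

Call:
drive_tool(
  plan=[
    [30, 0, 0, 0.8, 0, 0, 0],
    [30, 0, 0, 0.7, 0, 0, 0],
    [30, 0, 0, 0.6, 0, 0, 0],
    [30, 0, 0, 0.4, 0, 0, 0],
    [30, 0, 0, 0.2, 0, 0, 0],
    [30, 0, 0, 0, 0, 0, 0],
  ],
)

```text
time_s: 11.15
tcp_pos: [0.4779, -0.3029, 0.0319]
tool_rot: [-2.494, -1.911, 0.0]
contact_force: [0.9, 0.5, -0.7]
gripper_width: 0.0353
grasp_force: 30.0
```

```bash
python3 - <<'E'
from h import *
go([.478,-.303,.027])
a=snap('scene')[140:220,230:330];b=snap('top')[180:280,370:470]
cv2.imwrite('pics/g3.png',cv2.resize(np.hstack([a,b[10:90]]),None,fx=4,fy=4,interpolation=cv2.INTER_CUBIC)[:,:,::-1])
E
```

```text
t 11.15 tcp [ 0.4779 -0.3029  0.0319] q [-0.77  0.67  1.59  0.    0.88 -0.51] w 0.0353 F 30.0 [ 0.9  0.5 -0.7]
R [[0.26, 0.966, -0.0], [0.966, -0.26, 0.0], [0.0, -0.0, -1.0]] yaw_y -15.08
need units [-0.   0.   0.2]
```

View pics/g3.png

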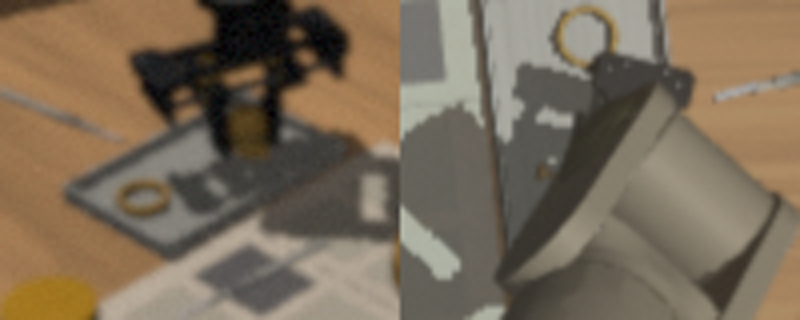

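The burner is over the free half of the tray, at crop (248,130). The ring at (145,197) is well clear. I'll lower it in small steps until the force changes.

Call:
drive_tool(
  plan=[
    [30, 0, 0, 0.08, 0, 0, 0],
    [30, 0, 0, 0.06, 0, 0, 0],
    [30, 0, 0, 0.04, 0, 0, 0],
    [30, 0, 0, 0, 0, 0, 0],
    [30, 0, 0, 0, 0, 0, 0],
  ],
)

```text
time_s: 11.88
tcp_pos: [0.4779, -0.3029, 0.0275]
tool_rot: [2.494, 1.911, 0.0]
contact_force: [-0.4, 0.3, -0.2]
gripper_width: 0.0347
grasp_force: 30.0
```

Call:
drive_tool(
  plan=[
    [30, 0, 0, 0.04, 0, 0, 0],
    [30, 0, 0, 0, 0, 0, 0],
    [30, 0, 0, 0, 0, 0, 0],
  ],
)

```text
time_s: 12.25
tcp_pos: [0.4779, -0.3029, 0.0265]
tool_rot: [2.494, 1.911, -0.0]
contact_force: [0.2, -0.5, -0.7]
gripper_width: 0.0348
grasp_force: 30.0
```

Call:
drive_tool(
  plan=[
    [30, 0, 0, 0.03, 0, 0, 0],
    [30, 0, 0, 0, 0, 0, 0],
    [30, 0, 0, 0, 0, 0, 0],
  ],
)

```text
time_s: 12.62
tcp_pos: [0.478, -0.3029, 0.0259]
tool_rot: [2.493, 1.911, 0.0]
contact_force: [-1.2, 0.2, 2.7]
gripper_width: 0.0351
grasp_force: 30.0
```

The burner is touching the tray floor, so I release it and rise.

Call:
drive_tool(
  plan=[
    [36, 0, 0, 0, 0, 0, 0],
    [39, 0, 0, 0, 0, 0, 0],
    [44, 0, 0, 0, 0, 0, 0],
    [52, 0, 0, 0, 0, 0, 0],
    [58, 0, 0, 0, 0, 0, 0],
    [58, 0, 0, 0, 0, 0, 0],
    [58, 0, 0, -0.3, 0, 0, 0],
    [58, 0, 0, -0.6, 0, 0, 0],
    [58, 0, 0, -0.9, 0, 0, 0],
    [58, 0, 0, -1, 0, 0, 0],
    [58, 0, 0, -1, 0, 0, 0],
    [70, 0, 0, -1, 0, 0, 0],
    [88, 0, 0, -1, 0, 0, 0],
    [88, 0, 0, -1, 0, 0, 0],
    [88, 0, 0, -1, 0, 0, 0],
    [88, 0, 0, -1, 0, 0, 0],
    [88, 0, 0, -1, 0, 0, 0],
    [88, 0, 0, -1, 0, 0, 0],
    [88, 0, 0, -0.5, 0, 0, 0],
    [88, 0, 0, 0, 0, 0, 0],
  ],
)

```text
time_s: 15.12
tcp_pos: [0.4779, -0.3029, 0.309]
tool_rot: [2.493, 1.91, 0.0]
contact_force: [0.4, 0.9, -1.4]
gripper_width: 0.0879
grasp_force: 0.0
```

```bash
python3 - <<'E'
from h import *
go([.4763,.3304,.32])
S=snap('scene','s1.png');T=snap('top','t1.png')
a=S[140:240,230:380];b=T[180:280,270:420]
cv2.imwrite('pics/g4.png',cv2.resize(np.vstack([a,b]),None,fx=3,fy=3,interpolation=cv2.INTER_CUBIC)[:,:,::-1])
E
```

```text
t 15.12 tcp [ 0.4779 -0.3029  0.309 ] q [-0.77  0.37  1.28 -0.    1.49 -0.51] w 0.0879 F 0.0 [ 0.4  0.9 -1.4]
R [[0.26, 0.966, 0.001], [0.966, -0.26, -0.001], [-0.001, 0.001, -1.0]] yaw_y -15.08
need units [24.44 -6.65 -0.47]
```

View pics/g4.png

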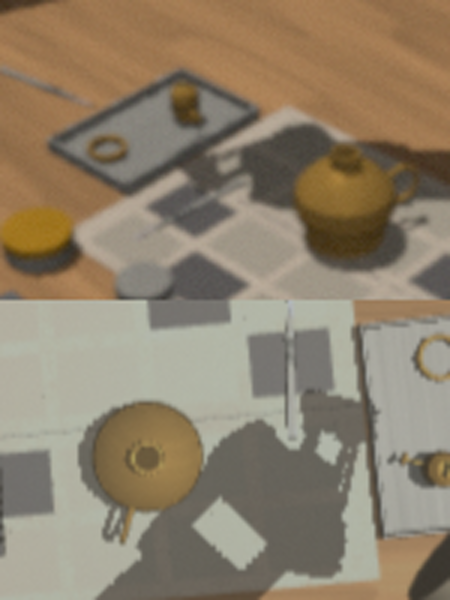

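The burner stands upright in the tray at crop (185,105). The open collar is at scene (345.5,190) and top (319.3,232.3). I measure the bore's centre now, before the arm covers it, and work out the move to the scope.

```bash
python3 - <<'E'
from h import *
S=cv2.imread('pics/s1.png');T=cv2.imread('pics/t1.png')
v=T[...,::-1].astype(int).sum(2)
print('top');print(v[226:240,312:328])
w=S.astype(int).sum(2);print('scene');print(w[185:197,336:356])
# dark-weighted bore centroid, top
r=v[228:238,314:326].astype(float);y,x=np.mgrid[228:238,314:326];wt=np.clip(270-r,0,None)
u0,v0=(wt*x).sum()/wt.sum(),(wt*y).sum()/wt.sum();print(u0,v0,onz('top',u0,v0,.11),onz('top',u0,v0,.1))
for z in(.105,.11,.115):P=onz('top',u0,v0,z);print(z,P,proj('scene',P))
E
```

```text
top
[[316 322 327 330 309 333 347 344 336 356 352 354 353 352 353 352]
 [317 321 304 319 287 339 364 358 341 368 347 354 359 362 360 364]
 [321 315 285 327 318 328 352 347 339 355 351 337 361 372 369 366]
 [295 299 309 343 310 250 268 270 259 296 354 336 372 368 367 367]
 [251 261 336 330 273 255 258 257 256 261 301 368 346 364 365 363]
 [246 283 385 295 258 256 259 260 259 258 273 336 311 362 365 366]
 [247 311 402 284 260 259 254 257 255 255 264 326 326 363 370 361]
 [240 301 401 287 258 257 259 261 256 255 269 336 335 369 373 370]
 [247 289 358 300 264 256 257 256 254 258 280 372 366 374 370 370]
 [271 247 291 341 296 265 260 257 260 279 323 394 383 374 372 367]
 [314 273 265 343 337 328 302 290 306 339 362 375 373 366 361 361]
 [320 315 286 299 329 370 338 348 349 380 349 358 364 363 358 357]
 [319 324 321 325 310 335 325 361 336 367 358 362 361 361 358 356]
 [317 319 321 328 334 336 340 349 346 356 355 355 354 354 356 354]]
scene
[[214 214 239 288 367 431 472 477 466 450 421 394 368 350 350 346 341 341
  333 332]
 [214 203 210 231 292 352 410 440 433 428 411 385 359 324 320 307 
[... 497 characters left out ...]
 225 222 239 235 229
  234 229]
 [266 277 284 258 227 194 188 205 209 214 207 203 197 184 212 229 251 249
  229 225]
 [287 292 296 271 234 175 172 181 186 189 186 184 191 178 213 253 259 252
  247 230]
 [294 309 305 282 232 205 172 178 174 168 170 179 154 172 199 237 254 258
  257 240]
 [309 313 314 312 278 246 222 203 176 178 184 171 172 173 209 242 260 263
  267 262]]
318.62696629213485 232.1438202247191 [ 0.49858224 -0.004533    0.11      ] [ 0.49830766 -0.00446067  0.1       ]
0.105 [ 0.49844495 -0.00449683  0.105     ] [345.23167379 191.20283371]
0.11 [ 0.49858224 -0.004533    0.11      ] [345.21262501 189.89892155]
0.115 [ 0.49871954 -0.00456916  0.115     ] [345.1935005  188.58983215]
```

Call:
drive_tool(
  plan=[
    [88, 0.6, -0.16, 0, 0, 0, 0],
    [88, 0.96, -0.26, 0, 0, 0, 0],
    [88, 0.96, -0.26, 0, 0, 0, 0],
    [88, 0.96, -0.26, 0, 0, 0, 0],
    [88, 0.96, -0.26, 0, 0, 0, 0],
    [88, 0.96, -0.26, 0, 0, 0, 0],
    [88, 0.96, -0.26, 0, 0, 0, 0],
    [88, 0.96, -0.26, 0, 0, 0, 0],
    [88, 0.96, -0.26, 0, 0, 0, 0],
    [88, 0.96, -0.26, 0, 0, 0, 0],
    [88, 0.96, -0.26, 0, 0, 0, 0],
    [88, 0.96, -0.26, 0, 0, 0, 0],
    [88, 0.96, -0.26, 0, 0, 0, 0],
    [88, 0.96, -0.26, 0, 0, 0, 0],
    [88, 0.96, -0.26, 0, 0, 0, 0],
    [88, 0.96, -0.26, 0, 0, 0, 0],
    [88, 0.96, -0.26, 0, 0, 0, 0],
    [88, 0.96, -0.26, 0, 0, 0, 0],
    [88, 0.96, -0.26, 0, 0, 0, 0],
    [88, 0.96, -0.26, 0, 0, 0, 0],
  ],
)

```text
time_s: 17.73
tcp_pos: [0.4764, 0.1866, 0.3081]
tool_rot: [-2.493, -1.911, 0.0]
contact_force: [0.0, 0.3, -0.4]
gripper_width: 0.0882
grasp_force: 0.0
```

Call:
drive_tool(
  plan=[
    [88, 0.96, -0.26, 0, 0, 0, 0],
    [88, 0.96, -0.26, 0, 0, 0, 0],
    [88, 0.96, -0.26, 0, 0, 0, 0],
    [88, 0.96, -0.26, 0, 0, 0, 0],
    [88, 0.96, -0.26, 0, 0, 0, 0],
    [88, 0.6, -0.16, 0, 0, 0, 0],
    [88, 0.2, -0.09, 0, 0, 0, 0],
    [88, 0, 0, 0, 0, 0, 0],
    [88, 0, 0, 0, 0, 0, 0],
  ],
)

```text
time_s: 18.85
tcp_pos: [0.4764, 0.3298, 0.3083]
tool_rot: [2.494, 1.91, -0.0]
contact_force: [-0.2, -0.1, 0.7]
gripper_width: 0.0878
grasp_force: 0.0
```

```bash
python3 - <<'E'
from h import *
print('rim',onz('top',198,245.75,.132))
# axis of handle in scene (first picture): dark columns per row
S=cv2.imread('pics/s1.png').astype(int).sum(2)
for v in(216,220,224,228,232):
    c=np.flatnonzero(S[v,430:452]<110)+430;print(v,c.min(),c.max())
for P in([.4763,.3304,.19],[.4763,.3304,.14]):print(proj('scene',P))
go([.4763,.3304,.170])
E
```

```text
rim [0.47112231 0.33319006 0.132     ]
216 435 446
220 435 445
224 435 444
228 435 442
232 436 442
[441.24793246 213.15004636]
[438.84311248 227.9456116 ]
t 18.85 tcp [0.4764 0.3298 0.3083] q [ 0.4   0.41  1.23 -0.    1.5   0.67] w 0.0878 F 0.0 [-0.2 -0.1  0.7]
R [[0.261, 0.965, 0.0], [0.965, -0.261, -0.0], [-0.0, 0.0, -1.0]] yaw_y -15.12
need units [ 0.02 -0.01  5.53]
```

Call:
drive_tool(
  plan=[
    [88, 0, -0.03, 0.6, 0, 0, 0],
    [88, 0, 0, 0.8, 0, 0, 0],
    [88, 0, 0, 0.8, 0, 0, 0],
    [88, 0, 0, 0.8, 0, 0, 0],
    [88, 0, 0, 0.8, 0, 0, 0],
    [88, 0, 0, 0.7, 0, 0, 0],
    [88, 0, 0, 0.5, 0, 0, 0],
    [88, 0, 0, 0.4, 0, 0, 0],
    [88, 0, 0, 0.13, 0, 0, 0],
    [88, 0, 0, 0, 0, 0, 0],
  ],
)

```text
time_s: 20.1
tcp_pos: [0.4757, 0.3306, 0.1701]
tool_rot: [2.494, 1.911, 0.001]
contact_force: [-0.9, 0.4, -0.4]
gripper_width: 0.088
grasp_force: 0.0
```

Call:
drive_tool(
  plan=[
    [60, 0, 0, 0, 0, 0, 0],
    [40, 0, 0, 0, 0, 0, 0],
    [34, 0, 0, 0, 0, 0, 0],
    [31, 0, 0, 0, 0, 0, 0],
    [25, 0, 0, 0, 0, 0, 0],
    [25, 0, 0, 0, 0, 0, 0],
    [25, 0, 0, 0, 0, 0, 0],
  ],
)

```text
time_s: 20.98
tcp_pos: [0.4757, 0.3305, 0.17]
tool_rot: [2.494, 1.911, 0.0]
contact_force: [0.2, 0.7, 0.5]
gripper_width: 0.0293
grasp_force: 30.0
```

```bash
python3 - <<'E'
from h import *
go([.4763,.3304,.300])
E
```

```text
t 20.98 tcp [0.4757 0.3305 0.17  ] q [ 0.41  0.51  1.45 -0.    1.19  0.67] w 0.0293 F 30.0 [0.2 0.7 0.5]
R [[0.26, 0.966, 0.0], [0.966, -0.26, 0.0], [0.0, 0.0, -1.0]] yaw_y -15.08
need units [ 0.    0.03 -5.2 ]
```

Call:
drive_tool(
  plan=[
    [25, 0, 0, -0.1, 0, 0, 0],
    [25, 0, 0, -0.3, 0, 0, 0],
    [25, 0, 0, -0.5, 0, 0, 0],
    [25, 0, 0, -0.6, 0, 0, 0],
    [25, 0, 0, -0.6, 0, 0, 0],
    [25, 0, 0, -0.6, 0, 0, 0],
    [25, 0, 0, -0.6, 0, 0, 0],
    [25, 0, 0, -0.6, 0, 0, 0],
    [25, 0, 0, -0.6, 0, 0, 0],
    [25, 0, 0, -0.6, 0, 0, 0],
    [25, 0, 0, -0.5, 0, 0, 0],
    [25, 0, 0, -0.3, 0, 0, 0],
    [25, 0, 0, -0.1, 0, 0, 0],
    [25, 0, 0, 0, 0, 0, 0],
  ],
)

```text
time_s: 22.72
tcp_pos: [0.4756, 0.3305, 0.3197]
tool_rot: [-2.494, -1.911, 0.001]
contact_force: [-0.1, -0.3, -2.3]
gripper_width: 0.029
grasp_force: 30.0
```

```bash
python3 - <<'E'
from h import *
S=snap('scene','s2.png')
cv2.imwrite('pics/g5.png',cv2.resize(S[130:280,380:530],None,fx=4,fy=4,interpolation=cv2.INTER_CUBIC)[:,:,::-1])
p=telemetry.read_state()['tcp_pos']
for d in(.018,.058,.108,.153):print(d,proj('scene',p-[0,0,d]))
go([.498,-.0055,p[2]])
E
```

```text
0.018 [447.26498074 177.44184734]
0.058 [445.11501034 190.64540735]
0.108 [442.54040749 206.456245  ]
0.153 [440.32387127 220.06772475]
t 22.77 tcp [0.4755 0.3305 0.3195] q [ 0.41  0.4   1.21 -0.    1.53  0.67] w 0.0294 F 30.0 [ 0.2 -0.2 -2.7]
R [[0.26, 0.966, -0.001], [0.966, -0.26, -0.0], [-0.001, -0.001, -1.0]] yaw_y -15.08
need units [-12.74   4.37   0.  ]
```

View pics/g5.png

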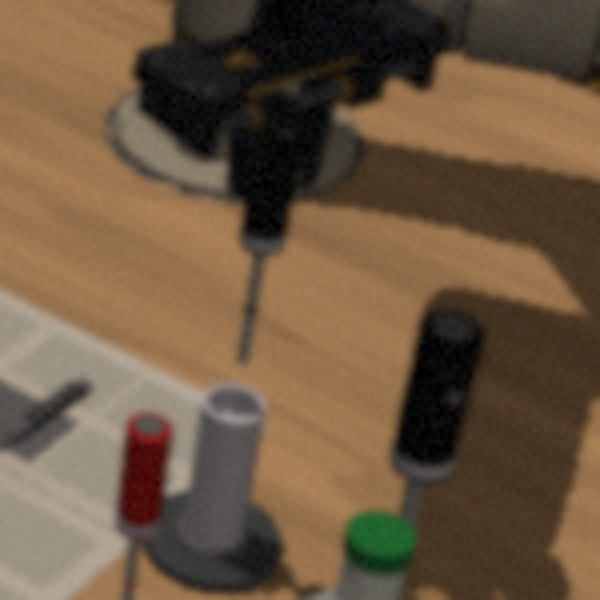

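The scope hangs upright in the fingers, with its shoulder at (445.8,190.5) and lens at (440.8,220.3). That matches the prediction to half a pixel, and the lens is clear of the holder. Now over the lamp.

Call:
drive_tool(
  plan=[
    [25, -0.3, 0.1, 0, 0, 0, 0],
    [25, -0.6, 0.2, 0, 0, 0, 0],
    [25, -0.8, 0.27, 0, 0, 0, 0],
    [25, -0.85, 0.29, 0, 0, 0, 0],
    [25, -0.85, 0.29, 0, 0, 0, 0],
    [25, -0.85, 0.29, 0, 0, 0, 0],
    [25, -0.85, 0.29, 0, 0, 0, 0],
    [25, -0.85, 0.29, 0, 0, 0, 0],
    [25, -0.85, 0.29, 0, 0, 0, 0],
    [25, -0.85, 0.29, 0, 0, 0, 0],
    [25, -0.85, 0.29, 0, 0, 0, 0],
    [25, -0.85, 0.29, 0, 0, 0, 0],
    [25, -0.85, 0.29, 0, 0, 0, 0],
    [25, -0.85, 0.29, 0, 0, 0, 0],
    [25, -0.8, 0.27, 0, 0, 0, 0],
    [25, -0.5, 0.17, 0, 0, 0, 0],
    [25, -0.29, 0.18, 0, 0, 0, 0],
    [25, 0, 0, 0, 0, 0, 0],
    [25, 0, 0, 0.4, 0, 0, 0],
    [25, 0, 0, 0, 0, 0, 0],
  ],
)

```text
time_s: 25.28
tcp_pos: [0.4987, -0.0025, 0.3089]
tool_rot: [-2.492, -1.911, 0.002]
contact_force: [0.3, -0.2, -1.7]
gripper_width: 0.029
grasp_force: 30.0
```

```bash
python3 - <<'E'
from h import *
im=np.mean([snap('scene').astype(float) for _ in range(4)],0)
cv2.imwrite('pics/s3.png',im[:,:,::-1])
cv2.imwrite('pics/g6.png',cv2.resize(im[125:205,305:395].astype(np.uint8),None,fx=7,fy=7,interpolation=cv2.INTER_CUBIC)[:,:,::-1])
p=telemetry.read_state()['tcp_pos']
for d in(.058,.108,.153):print(d,proj('scene',p-[0,0,d]))
print('mouth below tcp',proj('scene',[p[0],p[1],.11]))
go([.498,-.0055,.218])
w=im.sum(2).astype(int)
for v in list(range(160,184,2))+list(range(186,197)):print(v,w[v,335:357].tolist())
E
```

```text
0.058 [346.0798873  150.48956172]
0.108 [345.85300568 164.97740709]
0.153 [345.6564969  177.52508043]
mouth below tcp [345.45817758 190.18772978]
t 25.48 tcp [ 0.4992 -0.0029  0.3101] q [-0.24  0.22  1.48  0.    1.44  0.02] w 0.0292 F 30.0 [-0.1  0.8 -2.8]
R [[0.26, 0.966, 0.0], [0.966, -0.26, -0.0], [0.0, 0.0, -1.0]] yaw_y -15.06
need units [-0.11 -0.02  3.68]
160 [359, 352, 357, 351, 350, 353, 354, 347, 341, 306, 254, 236, 278, 326, 353, 353, 357, 353, 354, 351, 353, 350]
162 [366, 369, 361, 361, 356, 351, 350, 347, 338, 305, 255, 241, 278, 326, 350, 355, 355, 350, 353, 354, 355, 354]
164 [375, 374, 371, 373, 369, 365, 357, 355, 342, 301, 246, 229, 263, 322, 342, 352, 351, 359, 353, 358, 357, 359]
166 [368, 366, 365, 366, 371, 369, 369, 366, 353, 306, 226, 198, 251, 316, 343, 346, 347, 349, 350, 352, 353, 358]
168 [366, 363, 364, 366, 366, 365, 367, 364, 357, 320, 267, 241, 287, 333, 354, 352, 352, 348, 350, 349, 343, 349]
170 [356, 360, 359, 362, 363, 368, 368, 368, 354, 315, 263, 243, 299, 352, 364, 366, 362, 357, 355, 352, 348, 348]
172 [364, 357, 348, 349, 348, 357, 365, 367, 3
[... 1326 characters left out ...]
2, 478]
192 [431, 412, 386, 362, 310, 249, 214, 202, 198, 204, 206, 201, 192, 200, 230, 297, 357, 406, 443, 471, 483, 489]
193 [396, 368, 342, 317, 273, 227, 198, 191, 199, 204, 212, 206, 190, 182, 190, 235, 284, 328, 364, 408, 451, 475]
194 [347, 327, 311, 304, 274, 228, 184, 170, 176, 180, 189, 191, 176, 176, 184, 218, 255, 276, 299, 335, 388, 437]
195 [316, 309, 305, 306, 290, 241, 196, 170, 167, 169, 172, 174, 168, 171, 171, 203, 244, 264, 271, 288, 325, 378]
196 [303, 306, 309, 316, 307, 287, 248, 220, 195, 186, 183, 177, 171, 170, 180, 205, 234, 260, 268, 270, 284, 321][ WARN:0@5.508] global loadsave.cpp:1063 imwrite_ Unsupported depth image for selected encoder is fallbacked to CV_8U.
```

View pics/g6.png

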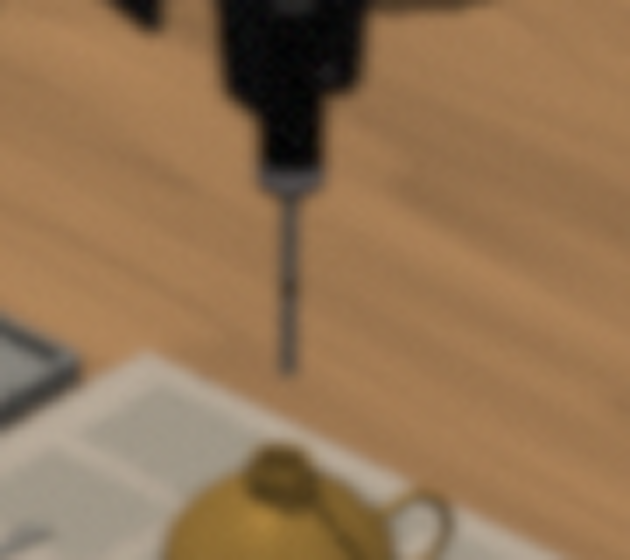

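The probe hangs plumb at u≈345.7 with its mark near row 165.5. The collar's centre is at about (344.9,190.4). The probe's and the rim's small image offsets combined put the bore at about (0.4988,-0.006), so I centre there and lower partway.

Call:
drive_tool(
  plan=[
    [25, -0.06, 0.01, 0, 0, 0, 0],
    [25, -0.06, 0.01, 0, 0, 0, 0],
    [25, 0, 0, 0, 0, 0, 0],
    [25, 0, 0, 0.3, 0, 0, 0],
    [25, 0, 0, 0.4, 0, 0, 0],
    [25, 0, 0, 0.3, 0, 0, 0],
    [25, 0, 0, 0.2, 0, 0, 0],
    [25, 0, 0, 0.1, 0, 0, 0],
    [25, 0, 0, 0, 0, 0, 0],
    [25, 0, 0, 0, 0, 0, 0],
  ],
)

```text
time_s: 26.72
tcp_pos: [0.4989, -0.0061, 0.2777]
tool_rot: [2.493, 1.911, 0.0]
contact_force: [-0.3, 0.4, -1.8]
gripper_width: 0.0292
grasp_force: 30.0
```

```bash
python3 - <<'E'
from h import *
im=np.mean([snap('scene').astype(float) for _ in range(6)],0);w=im.sum(2).astype(int)
p=telemetry.read_state()['tcp_pos']
for d in(.058,.108,.153):print(d,proj('scene',p-[0,0,d]).round(2))
print('mouth',proj('scene',[.4988,-.006,.11]))
go([.4988,-.006,.218])
x=np.arange(338,353)
for v in range(172,186):
    r=w[v,338:353].astype(float);b=np.interp(x,[338,352],[r[:3].mean(),r[-3:].mean()]);d=np.clip(b-r-15,0,None)
    print(v,round((d*x).sum()/max(d.sum(),1),2),int(d.sum()),end=' | ')
print()
for v in range(186,198):print(v,w[v,336:356].tolist())
E
```

```text
0.058 [345.25 159.56]
0.108 [345.04 173.65]
0.153 [344.86 185.87]
mouth [344.83308453 189.73586228]
t 27.02 tcp [ 0.4988 -0.0061  0.2775] q [-0.25  0.24  1.54 -0.    1.37  0.02] w 0.0297 F 30.0 [ 0.3 -0.3 -2. ]
R [[0.26, 0.966, 0.0], [0.966, -0.26, -0.0], [-0.0, 0.0, -1.0]] yaw_y -15.08
need units [ 0.   -0.    2.38]
172 344.87 258 | 173 344.72 296 | 174 344.63 358 | 175 344.68 361 | 176 344.71 312 | 177 344.72 311 | 178 344.71 299 | 179 344.74 316 | 180 344.66 340 | 181 344.52 472 | 182 344.69 566 | 183 345.08 535 | 184 345.39 452 | 185 345.07 270 | 
186 [446, 447, 451, 458, 463, 471, 469, 433, 375, 348, 390, 425, 426, 405, 386, 369, 364, 360, 354, 354]
187 [447, 445, 446, 448, 446, 440, 434, 416, 388, 387, 415, 443, 455, 451, 430, 408, 386, 370, 362, 359]
188 [441, 447, 444, 442, 427, 398, 367, 339, 326, 329, 354, 393, 430, 461, 473, 460, 436, 411, 387, 372]
189 [446, 444, 439, 429, 398, 337, 277, 238, 229, 232, 251, 292, 359, 424, 475, 488, 481, 464, 434, 407]
190 [445, 440, 432, 407, 355, 274, 213, 185, 179, 185, 186, 217, 275, 363, 436, 483, 495, 494, 478, 461]
191 [434, 427, 406, 363, 296, 235, 195, 183, 181, 182, 182, 181, 218, 291, 377, 437, 468, 488, 495, 491]
192 [415, 389, 353, 307, 247, 213, 206, 199, 202, 202, 196, 185, 186, 220, 289, 357, 403, 444, 470, 488]
193 [364, 342, 313, 276, 230, 196, 193, 198, 207, 211, 208, 191, 178, 185, 234, 285, 330, 368, 409, 448]
194 [323, 312, 299, 276, 229, 187, 170, 174, 186, 192, 182, 185, 175, 176, 212, 257, 273, 299, 338, 389]
195 [306, 309, 306, 285, 240, 203, 170, 171, 174, 173, 168, 173, 168, 173, 204, 238, 264, 275, 289, 328]
196 [301, 311, 310, 304, 285, 248, 222, 201, 188, 179, 178, 177, 172, 173, 189, 229, 254, 268, 271, 283]
197 [305, 313, 319, 323, 320, 307, 294, 266, 238, 211, 202, 205, 202, 196, 195, 213, 247, 261, 263, 263]
```

The probe (u≈344.7) and collar (u≈344.85) now line up, and both show the same row offset of about +0.7, so I lower slowly to the mark.

Call:
drive_tool(
  plan=[
    [25, 0, 0, 0.1, 0, 0, 0],
    [25, 0, 0, 0.2, 0, 0, 0],
    [25, 0, 0, 0.2, 0, 0, 0],
    [25, 0, 0, 0.2, 0, 0, 0],
    [25, 0, 0, 0.2, 0, 0, 0],
    [25, 0, 0, 0.2, 0, 0, 0],
    [25, 0, 0, 0.2, 0, 0, 0],
    [25, 0, 0, 0.2, 0, 0, 0],
    [25, 0, 0, 0.2, 0, 0, 0],
    [25, 0, 0, 0.2, 0, 0, 0],
    [25, 0, 0, 0.2, 0, 0, 0],
    [25, 0, 0, 0.15, 0, 0, 0],
    [25, 0, 0, 0.08, 0, 0, 0],
    [25, 0, 0, 0.05, 0, 0, 0],
    [25, 0, 0, 0, 0, 0, 0],
    [25, 0, 0, 0, 0, 0, 0],
    [25, 0, 0, 0, 0, 0, 0],
  ],
)

```text
time_s: 29.15
tcp_pos: [0.4989, -0.0061, 0.2181]
tool_rot: [2.494, 1.911, 0.0]
contact_force: [-0.8, 0.9, -3.0]
gripper_width: 0.0294
grasp_force: 30.0
```

```bash
python3 - <<'E'
from h import *
im=np.mean([snap('scene').astype(float) for _ in range(6)],0);w=im.sum(2).astype(int)
go([.4988,-.006,.218])
p=telemetry.read_state()['tcp_pos'];print(proj('scene',p-[0,0,.108]).round(2),proj('scene',p-[0,0,.058]).round(2))
for v in range(172,198):print(v,w[v,336:354].tolist())
T=snap('top').astype(int).sum(2);print('top handle/burner check',T[226:240:2,440-25:440].tolist()[0][:3])
E
```

```text
t 29.45 tcp [ 0.4988 -0.0061  0.218 ] q [-0.25  0.29  1.63  0.    1.22  0.02] w 0.0293 F 30.0 [-0.  -0.6 -2.4]
R [[0.26, 0.966, 0.0], [0.966, -0.26, 0.0], [0.0, 0.0, -1.0]] yaw_y -15.08
need units [ 0. -0. -0.]
[344.8  189.73] [345.   176.29]
172 [357, 346, 341, 307, 233, 135, 44, 29, 24, 14, 25, 20, 54, 142, 255, 336, 366, 367]
173 [351, 351, 337, 309, 242, 145, 58, 15, 21, 23, 32, 29, 75, 151, 261, 333, 365, 372]
174 [346, 347, 338, 317, 259, 169, 104, 72, 57, 57, 54, 73, 107, 176, 272, 336, 357, 364]
175 [345, 340, 336, 322, 279, 213, 160, 139, 128, 129, 132, 147, 163, 209, 278, 339, 362, 360]
176 [345, 342, 339, 328, 299, 242, 211, 198, 197, 195, 202, 205, 209, 233, 298, 349, 366, 364]
177 [351, 347, 348, 335, 312, 268, 229, 218, 215, 215, 219, 225, 225, 260, 315, 358, 374, 373]
178 [353, 352, 347, 346, 330, 300, 258, 228, 204, 196, 219, 244, 262, 296, 337, 361, 373, 379]
179 [385, 368, 354, 354, 350, 333, 308, 271, 219, 203, 250, 296, 315, 334, 353, 360, 367, 373]
180 [433, 407, 387, 366, 359, 350, 337, 298, 247, 231, 271, 320, 347, 350, 352, 362, 363, 365]
181 [478, 458, 433, 4
[... 933 characters left out ...]
[438, 427, 407, 362, 297, 235, 194, 169, 152, 143, 149, 156, 191, 264, 356, 430, 472, 490]
192 [412, 392, 357, 303, 249, 215, 203, 194, 184, 174, 169, 159, 166, 206, 281, 356, 408, 445]
193 [365, 341, 317, 278, 230, 198, 192, 194, 190, 181, 169, 163, 160, 178, 228, 284, 328, 365]
194 [326, 311, 301, 275, 227, 181, 174, 175, 174, 169, 166, 161, 160, 167, 199, 241, 270, 296]
195 [307, 308, 309, 291, 248, 198, 174, 170, 176, 172, 163, 161, 156, 162, 176, 210, 232, 253]
196 [305, 311, 313, 308, 285, 248, 219, 203, 188, 180, 171, 171, 161, 164, 167, 177, 199, 220]
197 [306, 313, 315, 318, 318, 309, 297, 267, 237, 208, 182, 178, 178, 172, 172, 166, 175, 186]
top handle/burner check [486, 481, 481]
```

The mark's darkest rows are 190–191, level with the rim's centre at about 190.4. The probe is centred and the arm is still, so I hand in.

```bash
python3 -c "
from station import arm
print(arm.finish_job())"
```

```text
the job is handed in; nothing more can be done
None
```

I handed the job in with the burner standing released in the tray and the scope held still and upright in the collar, its mark level with the rim to within my camera measurements; no verdict came back.

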